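Reset the food chopper and hold its pulse dial at the third notch

ROBOT

A 6-joint arm with a two-finger parallel gripper is mounted at the origin on a cart in front of the work surface, level with it; the furniture and walls round the work are solid. World frame = base frame: x ahead of the robot, y to its left, z up, the work surface at z = 0. Lengths are in m, angles in rad, forces in N, time in s.
With the tool pointing down it reaches from about 0.35 to 0.975 m from the base axis. Payload 4.9 kg.
Tool frame: the origin (TCP) lies at the very end of the fingers, on their centre line; the grasp point (between the pads) lies 19 mm behind it; z points along the fingers, y is the line along which they close (so a half turn about z gives the same grasp; the last joint's range is limited). The gripper opens to 85 mm and grips with 20 to 120 N. Pads are 22 mm wide; open, the fingers measure 114 mm over their backs; the gripper's body (76 mm by 85 mm) begins 54 mm behind the grasp point. The pads swing forward as they close: fully open they stand 13 mm farther back than shut.
Start: joints at [-1.24, 0.053, 1.613, -0, 1.476, -0.119], TCP at [0.272, -0.563, 0.202] pointing down, gripper open.
Joint ranges: [-3.01, 3.01], [-1.01, 2.22], [0.06, 2.58], [-1.02, 4.17], [0.09, 2.62], [-3.14, 3.14]. Speed limits (rad/s): [2.57, 2.57, 3.14, 3.14, 3.14, 3.14].

INTERFACE

Orientations are given as a rotation vector (axis times angle).
In Python, from station import get_obs, get_image, finish_job gives the robot as it stands. The module is installed in compiled form; this text tells all that it offers.
- The arm moves only by the tool carry_out, never from a script. Its argument "rows" is a list of rows, each a list of 7 numbers: the turn, a rotation vector about the tool's x, y, z as a fraction of full scale, then the shift along the tool's x, y, z as a fraction of full scale, then the closure, from -1 (fully open) to 1 (shut). A call has 1 to 5 rows; each row is the pose to reach, as a shift and turn from the pose commanded when the call began, along the tool's axes at that moment, turning the shorter way round; what a row does not reach only later rows make up. Full scale, the value 1, is 300 mm for a shift and pi rad for a turn. A row lasts 1/10 s, in which the tool goes at most 50 mm and 8.59 degrees, less where a joint would pass 70% of its speed; a pose out of reach is approached as far as the arm can. A call with a number of a shift or a turn outside -1 to 1 is refused whole. A call with a gripper value outside its range is refused whole. The fingers move at their own pace and stop on an object; "force" is the grip in N (left out, the last holds). Time passes only in rows, so rows that repeat a pose let the fingers close. It gives the time, the measured TCP pose, the force, the opening and the grip force at its end, in the units of the state.
- get_obs(): the state, without advancing time (a new reading comes with each control period).
- get_image(name): name is "scene" or "top" or "wrist"; returns a dict with "img" (400x640x3 uint8, blue, green, red), "mtx" (3x3 intrinsics, pixels), "D" ([k1, k2, p1, p2, k3] as OpenCV has them; the pictures are not rectified), "R" (3x3) and "t" (3): a world point X has camera coordinates R X + t. Camera axes: x right, y down, z forward; pixel columns grow to the right and rows downward; lengths in m; the calibration is good to about 2 mm. A picture is of the moment at which its call begins. There is no depth.
- finish_job(): hands the job in; it is judged then, once.
The state is a dict: "t": time; "q": joint angles; "dq": joint speeds; "effort": joint torques, N m; "tool_pos": TCP position; "tool_rot": TCP orientation; "contact_force": force on the tool from outside, world axes, zero at the start; "wrist_torque": the same for the moment, N m; "opening": finger opening in m; "grip_force": force on a finger pad.
Only numpy, scipy, OpenCV 4.12 (cv2) and the standard library are available. Lean on these libraries where they do the work, as an engineer would, in place of code of your own. Each camera call takes 0.05 s, during which the arm holds its last target. There are 200 camera calls.

TASK

Get the food chopper running on pulse three: twist the reset knob on its top clockwise to its stop and let it spring back by itself. Then, with the gripper's fingertips, press the paddle of the spring-return dial on its front down past the first two notches to the third, never on to the fourth at the bottom, and finish while still holding it there. Leave the things standing around the chopper where they are.

Things in the scene. Friction and masses are not known exactly. Their poses are not given: they have to be found in the camera images.
- chopper: Food chopper, fixed to the worktop: white drive base 200 deep (x), 280 wide (y), 100 mm high; steel bowl with black lid on its back half (axis at x +125, y -55, radius 67, up to 226 mm high). Origin on the worktop under the middle of the front face; x points into the base, away from the robot, y left, z up. Turned up to 0.25 rad either way.
- knob_grip (a point): Middle of the reset knob's black grip bar, on its upright axis, 123 mm above the worktop, at x +35, y +85 mm in the chopper's frame. The bar is 42 mm long, 14 mm wide, from 109 to 135 mm above the worktop; below it a flange 50 mm across. At rest the bar lies along the chopper's x axis; the point turns with the knob.
- reset_knob (a joint): Angle of the reset knob, rad: 0 at rest, grows clockwise seen from above, hard stop at 1.2. A spring turns it back to 0 (0.05 N m at rest, 0.14 N m at the stop).
- dial_axis (a point): Centre of the black pulse dial (64 mm across), on the chopper's front face, 64 mm above the worktop; its axis is the chopper's x axis. The dial's paddle reaches to the right (-y). Four short black marks on the face beyond the paddle's tip show the notches, first at the top, fourth at the bottom.
- paddle_pad (a point): Where to press: on the upper face of the pad at the end of the dial's paddle; moves with the dial. It lies 45 mm out of the front face (-x), 101 mm from the dial's axis along the paddle, 5.5 mm above the paddle's centre line. The pad runs 10 to 65 mm out of the face and 84 to 118 mm from the axis, 11 mm thick.
- pulse_dial (a joint): Angle of the dial, rad: 0 at rest, grows as the paddle is pressed down; the paddle points (0.4 minus this) above level. Notches at 0.2, 0.4, 0.6 (third) and 0.8 (fourth, the stop) are light clicks that do not hold it. A spring always returns it: about 3 N on the pad at rest, 7 N at the third notch, 2 to 3 N more or less between notches.
- espresso_cup: White espresso cup, 60 x 84 x 49 mm; origin under its middle. A bystander, stands to the right.
- shot_glass: Clear shot glass, 48 mm across, 61 mm tall; origin under its middle. A bystander, stands to the right.
- tea_light: Tea light candle, 38 mm across, 15 mm tall; origin under its middle. A bystander, in front of the chopper's left half.
- dropper_bottle: Small brown dropper bottle, 33 mm across, 102 mm tall; origin under its middle. A bystander, stands to the right.
- teaspoon: Steel teaspoon, 137 mm long, lying; origin under its middle. A bystander, lying crosswise to the left near the front edge.

How it is judged:
By the outcome, as a careful person would: the job done as asked, in the order asked, and still so for the second after the job is handed in, while the arm keeps its last pose, push and grip.
It also fails if it takes over 45 s, if anything falls off the work surface, if the arm or the gripper's body presses on something with over 40 N, if the wrist force passes 120 N, or if a joint passes its speed limit or range.

## Working session

There is one attempt and no reset: what is moved stays moved. The work goes in short steps, Python scripts to look and compute and a tool call to move; the robot and the scene stay as the last step left them, time stands still between calls to the robot, and variables do not carry over. Pictures are saved under pics/ and viewed, at most 10 in all, crops included, and the job is handed in when it is done.

Besides the shell and the picture viewer there is one more tool, called after "Call:" as name(argument=value, ...) on one line, values as JSON. carry_out: Moves the arm, as the interface text tells. Shift numbers are shares of 300 mm and turn numbers shares of pi rad, none past 1 either way. Its arguments: {"type":"object","properties":{"rows":{"type":"array"},"force":{"type":"number"}},"required":["rows"]}

```bash
mkdir -p pics; python3 - <<'E'
from station import *
import cv2,json
o=get_obs()
print({k:(v if isinstance(v,(int,float)) else [round(float(x),3) for x in v]) for k,v in o.items()})
for n in ("scene","top"):
    d=get_image(n); cv2.imwrite(f"pics/{n}0.png",d["img"]); print(n,d["mtx"].tolist(),d["D"],(-d["R"].T@d["t"]))
E
```

```text
{'t': 0.0, 'q': [-1.24, 0.053, 1.614, 0.0, 1.476, -0.119], 'dq': [0.003, 0.0, -0.0, 0.001, -0.001, -0.0], 'effort': [-0.0, -39.368, -37.018, -0.0, 0.007, 0.0], 'tool_pos': [0.272, -0.562, 0.201], 'tool_rot': [-3.06, -0.7, 0.0], 'contact_force': [0.042, 0.137, -0.131], 'wrist_torque': [-0.014, 0.07, 0.063], 'grip_force': 0.0, 'opening': 0.08519126005021312}
scene [[467.82443242493105, 0.0, 324.04330700682885], [0.0, 467.82443242493105, 186.0791877765266], [0.0, 0.0, 1.0]] [-0.13056285  0.          0.          0.          0.        ] [ 0.39935838 -1.24688675  1.00158311]
top [[372.4338650758191, 0.0, 323.90409156263354], [0.0, 372.4338650758191, 196.83313039727526], [0.0, 0.0, 1.0]] [-0.00715938  0.          0.          0.          0.        ] [ 0.30824847 -0.01613047  1.20005348]
```

View pics/scene0.png

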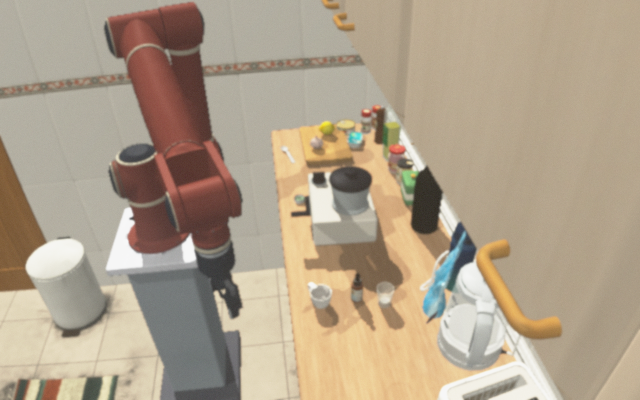

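View pics/top0.png

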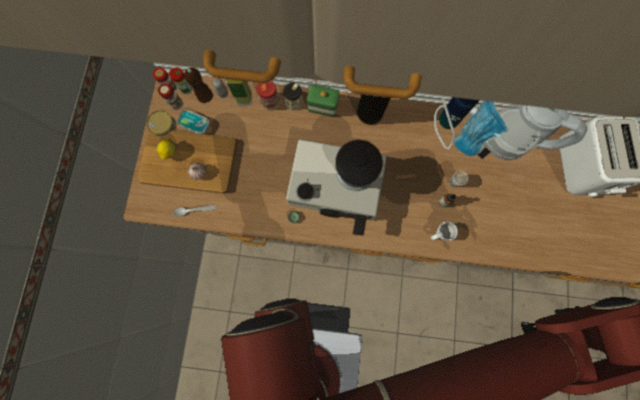

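The top view shows the chopper base at about (290-385, 142-216), the knob at (305,190), the paddle at (359,225), the tea light at (294,216), and the bystanders at right at x 440-460. I'll enlarge the chopper.

```bash
python3 - <<'E'
import cv2
a=cv2.imread("pics/top0.png")[130:245,280:400]
cv2.imwrite("pics/c1.png",cv2.resize(a,None,fx=5,fy=5,interpolation=cv2.INTER_CUBIC))
E
```

```text
(no output)
```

View pics/c1.png

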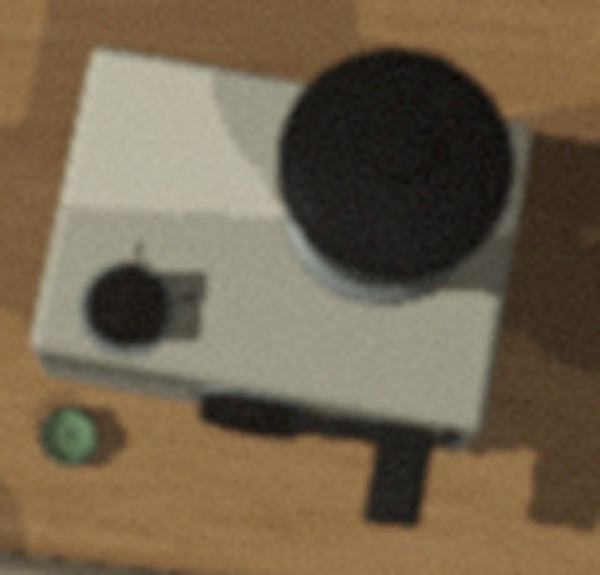

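```bash
cat > h.py <<'E'
import numpy as np,cv2
from scipy.optimize import least_squares
from scipy.spatial.transform import Rotation as Ro
from station import *
def proj(d,X): return cv2.projectPoints(np.atleast_2d(X).astype(float),cv2.Rodrigues(d["R"])[0],d["t"],d["mtx"],d["D"])[0][:,0]
def ray(d,uv,z):
    p=cv2.undistortPoints(np.array([[uv]],float),d["mtx"],d["D"])[0,0]
    v=d["R"].T@np.r_[p,1]; c=-d["R"].T@d["t"]; return c+v*(z-c[2])/v[2]
def W(p,X):
    c,s=np.cos(p[2]),np.sin(p[2]); X=np.atleast_2d(X)
    return np.c_[p[0]+c*X[:,0]-s*X[:,1],p[1]+s*X[:,0]+c*X[:,1],X[:,2]]
E
python3 - <<'E'
from h import *
d=get_image("top")
a=.4
def pad(r,h): return (-r*np.cos(a)-h*np.sin(a)*-1*-1, .064+r*np.sin(a)+h*np.cos(a))
M=[[.2,.14,.1],[0,.14,.1],[0,-.14,.1],[.2,-.14,.1],[.125,-.055,.226],[.035,.085,.12]]
for r in (.084,.118):
    y=-r*np.cos(a)+.0055*np.sin(a); M.append([-.065,y,.064+r*np.sin(a)+.0055*np.cos(a)])
C=np.array([[97,50],[36,348],[478,437],[530,128],[396,165],[128,305],[367,521],[418,525]],float)
uv=C/5+[280,130]-.4
M=np.array(M)
f=lambda p:(proj(d,W(p,M))-uv).ravel()
s=least_squares(f,[.5,0,0],loss='soft_l1'); print(s.x,f(s.x).reshape(-1,2).round(1).tolist())
p=s.x
print("knob",W(p,[.035,.085,.123]),"dial",W(p,[0,0,.064]))
for q in (0,.6):
    al=.4-q; print("pad",q,W(p,[-.045,-.101*np.cos(al)+.0055*np.sin(al),.064+.101*np.sin(al)+.0055*np.cos(al)]))
for n,u,z in (("tea",(294,216.5),.015),("cup",(448,231),.04),("bot",(449,200),.1),("glass",(459,179),.05)): print(n,ray(d,u,z))
E
```

```text
[ 0.50846714 -0.01868755 -0.06120893] [[-0.7, -1.1], [-1.6, 1.0], [1.8, 0.0], [1.3, -0.9], [1.2, -2.8], [-0.1, 0.2], [-0.9, 0.6], [-0.2, 1.2]]
knob [[0.54860111 0.0640123  0.123     ]] dial [[ 0.50846714 -0.01868755  0.064     ]]
pad 0 [[ 0.45799189 -0.10665002  0.10839709]]
pad 0.6 [[ 0.45742948 -0.11582685  0.04932476]]
tea [0.48360759 0.09586919 0.015     ]
cup [ 0.49358711 -0.39125945  0.04      ]
bot [ 0.57844118 -0.36987562  0.1       ]
glass [ 0.66332445 -0.41423641  0.05      ]
```

```bash
cat >> h.py <<'E'
def move(pos,R=None,o=None):
    "row numbers (turn, shift) to reach world pos / rotation matrix"
    o=o or get_obs(); R0=Ro.from_rotvec(o["tool_rot"]).as_matrix()
    t=np.zeros(3) if R is None else Ro.from_matrix(R0.T@R).as_rotvec()
    return (t/np.pi).round(4).tolist(),(R0.T@(np.array(pos)-o["tool_pos"])/.3).round(4).tolist()
def down(yaw):
    "tool z down, tool y along world direction yaw"
    y=np.array([np.cos(yaw),np.sin(yaw),0]);z=np.array([0,0,-1.]);return np.c_[np.cross(y,z),y,z]
E
python3 - <<'E'
from h import *
R0=Ro.from_rotvec(get_obs()["tool_rot"]).as_matrix();print(R0.round(3))
d=get_image("top");a=.4
M=[[.2,.14,.1],[0,.14,.1],[0,-.14,.1],[.2,-.14,.1],[.035,.085,.12]]
for r in (.084,.118): M.append([-.065,-r*np.cos(a)+.0055*np.sin(a),.064+r*np.sin(a)+.0055*np.cos(a)])
C=np.array([[97,50],[36,348],[478,437],[530,128],[128,305],[367,521],[418,525]],float)
uv=C/5+[280,130]-.4;M=np.array(M)
f=lambda p:(proj(d,W(p,M))-uv).ravel()
s=least_squares(f,[.5,0,0]);p=s.x;print(p,f(p).reshape(-1,2).round(1).tolist())
k=W(p,[.035,.085,.26])[0];print(k)
for y in (np.pi/2,-np.pi/2): print(move(k,down(p[2]+y)))
E
```

```text
[[ 0.901  0.435 -0.001]
 [ 0.435 -0.901  0.002]
 [ 0.    -0.002 -1.   ]]
[ 0.50907079 -0.01888418 -0.06108686] [[-0.7, -1.3], [-1.5, 0.8], [1.9, -0.2], [1.3, -1.1], [-0.1, 0.0], [-0.9, 0.4], [-0.1, 1.0]]
[0.54919467 0.06382057 0.26      ]
([-0.0001, -0.0006, -0.8374], [1.7408, -1.4778, -0.1937])
([-0.0004, 0.0001, 0.1626], [1.7408, -1.4778, -0.1937])
```

Call:
carry_out(rows=[[0,0,-0.23,0.59,-0.5,-0.2,-1],[0,0,-0.23,0.59,-0.5,-0.2,-1],[0,0,-0.23,0.59,-0.5,-0.2,-1],[0,0,-0.23,0.59,-0.5,-0.2,-1],[0,0,-0.23,0.59,-0.5,-0.2,-1]])

```text
t: 0.7
tool_pos: [0.3666, -0.3486, 0.2627]
tool_rot: [2.611, 1.746, 0.001]
contact_force: [1.0, 0.1, 0.2]
opening: 0.0854
grip_force: 0.0
```

```bash
cat > m.py <<'E'
from h import *
import sys
P=np.array([.50907,-.01888,-.0611])
o=get_obs(); x,y,z=map(float,sys.argv[1:4]); yaw=eval(sys.argv[4])
print(move(W(P,[x,y,z])[0],down(P[2]+yaw),o), o["q"].round(2), o["tool_pos"].round(4),o["contact_force"].round(1),round(o["t"],2))
E
python3 m.py .035 .085 .26 1.5708
```

```text
([0.0002, 0.0003, -0.6054], [1.503, 0.0369, 0.0092]) [-0.91 -0.27  1.81  0.    1.6  -0.52] [ 0.3666 -0.3486  0.2627] [1.  0.1 0.2] 0.7
```

Call:
carry_out(rows=[[0,0,-0.23,0.8,0.02,-0.1,-1],[0,0,-0.23,0.8,0.02,-0.1,-1],[0,0,-0.23,0.8,0.02,-0.1,-1],[0,0,-0.23,0.8,0.02,-0.1,-1],[0,0,-0.23,0.8,0.02,-0.1,-1]])

```text
t: 1.2
tool_pos: [0.465, -0.1295, 0.2924]
tool_rot: [1.825, 2.556, 0.001]
contact_force: [0.8, -0.7, 0.5]
opening: 0.0852
grip_force: 0.0
```

```bash
python3 m.py .035 .085 .26 1.5708
```

```text
([0.0002, 0.0002, -0.3753], [0.5186, 0.4744, 0.1083]) [-0.43 -0.33  1.81  0.    1.66 -0.76] [ 0.465  -0.1295  0.2924] [ 0.8 -0.7  0.5] 1.2
```

Call:
carry_out(rows=[[0,0,-0.23,0.5,0.46,0.05,-1],[0,0,-0.23,0.5,0.46,0.05,-1],[0,0,-0.23,0.5,0.46,0.05,-1],[0,0,-0.23,0.5,0.46,0.05,-1],[0,0,-0.23,0.5,0.46,0.05,-1]])

```text
t: 1.7
tool_pos: [0.5481, 0.0589, 0.2756]
tool_rot: [-0.796, -3.037, -0.002]
contact_force: [-2.0, -1.0, -0.9]
opening: 0.0856
grip_force: 0.0
```

```bash
python3 m.py .015 .085 .28 1.5708
```

```text
([0.0004, -0.0007, -0.1437], [0.0647, -0.0129, -0.0144]) [-0.03 -0.16  1.69  0.    1.61 -1.09] [0.5481 0.0589 0.2756] [-2.  -1.  -0.9] 1.7
```

Call:
carry_out(rows=[[0,0,-0.144,0,0,0,-1],[0,0,-0.144,0,0,0,-1],[0,0,-0.144,0,0,0,-1],[0,0,-0.144,0,0,0,-1],[0,0,-0.144,0,0,0,-1]])

```text
t: 2.2
tool_pos: [0.5475, 0.0542, 0.2768]
tool_rot: [-0.117, -3.139, -0.0]
contact_force: [-0.5, 0.4, -0.4]
opening: 0.0851
grip_force: 0.0
```

```bash
python3 m.py .035 .085 .26 1.5708; python3 - <<'E'
from h import *
for n in("wrist","scene"):
    d=get_image(n); np.save(f"pics/{n}1.npy",d,allow_pickle=True); im=d["img"]
    if n=="scene": im=cv2.resize(im[150:260,270:400],None,fx=5,fy=5,interpolation=cv2.INTER_CUBIC)
    cv2.imwrite(f"pics/{n}1.png",im)
E
```

```text
([0.0, -0.0001, -0.0043], [-0.0033, 0.0324, 0.056]) [-0.04 -0.16  1.69  0.    1.61 -1.53] [0.5475 0.0542 0.2768] [-0.5  0.4 -0.4] 2.2
```

View pics/wrist1.png

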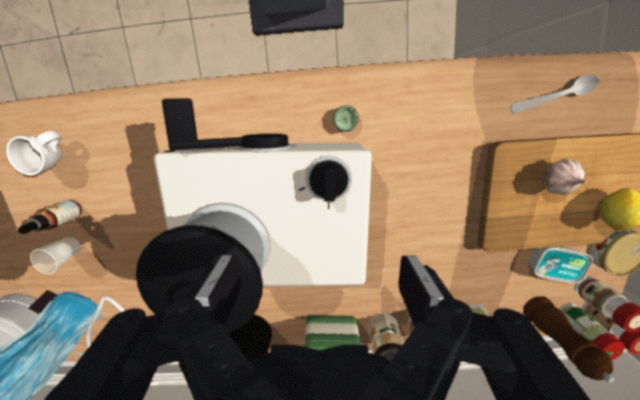

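The wrist view shows the base front edge around (160-370, 148), the knob at (328,178), the paddle at (165-195, 98-150), and the tea light at (345,118). I'll enlarge it for a fit.

```bash
python3 - <<'E'
import cv2
a=cv2.imread("pics/wrist1.png")[90:290,150:380]
cv2.imwrite("pics/c2.png",cv2.resize(a,None,fx=3,fy=3,interpolation=cv2.INTER_CUBIC))
E
```

```text
(no output)
```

View pics/c2.png

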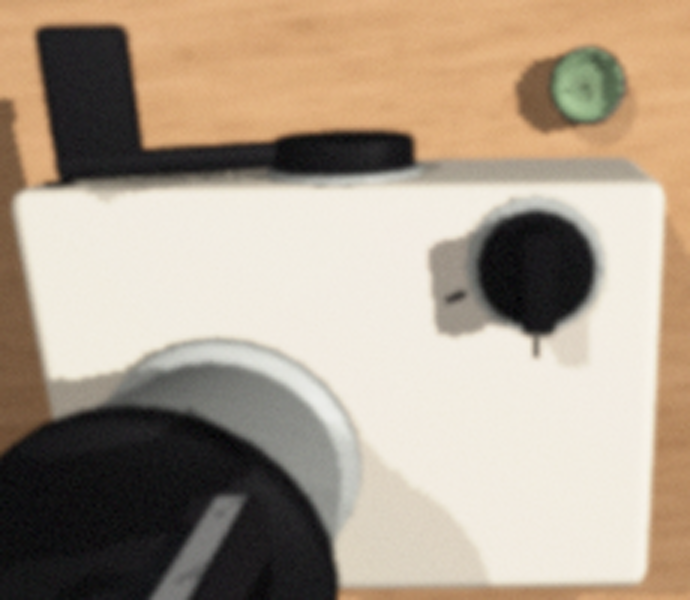

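```bash
python3 - <<'E'
from h import *
d=np.load("pics/wrist1.npy",allow_pickle=True).item();a=.4
M=[[0,-.14,.1],[0,.14,.1],[.2,.14,.1],[.035,.085,.106]]
for r,x in ((.118,-.065),(.084,-.065),(.084,-.01)): M.append([x,-r*np.cos(a)+.0055*np.sin(a),.064+r*np.sin(a)+.0055*np.cos(a)])
C=np.array([[14,186],[664,180],[645,584],[540,262],[38,27],[128,27],[141,152]],float)
uv=C/3+[150,90]-.33;M=np.array(M)
f=lambda p:(proj(d,W(p,M))-uv).ravel()
s=least_squares(f,[.5,0,0]);p=s.x;print(p,f(p).reshape(-1,2).round(1).tolist())
print(ray(d,(150+538/3,90+268/3),.113),W(p,[.035,.085,.12]), ray(d,(150+588/3,90+85/3),.015))
E
```

```text
[ 0.51108543 -0.01612254 -0.06356914] [[-3.8, 0.7], [1.9, -0.7], [1.4, 1.4], [-0.8, 1.0], [-1.4, -1.7], [0.3, -2.2], [2.3, 3.1]]
[0.55138964 0.06683346 0.113     ] [[0.55141448 0.06648236 0.12      ]] [0.48465221 0.09946916 0.015     ]
```

```bash
sed -i 's/^P=.*/P=np.array([.5102,-.0172,-.0623])/' m.py; python3 m.py .035 .085 .16 1.5708;python3 m.py .035 .085 .115 1.5708
```

```text
([-0.0, -0.0, -0.0037], [-0.0069, 0.0382, 0.3897]) [-0.04 -0.16  1.69 -0.    1.61 -1.53] [0.5475 0.0542 0.2769] [0.1 0.3 0.8] 2.3
([-0.0, -0.0, -0.0037], [-0.0069, 0.0382, 0.5397]) [-0.04 -0.16  1.69 -0.    1.61 -1.53] [0.5475 0.0542 0.2769] [0.1 0.3 0.8] 2.3
```

Call:
carry_out(rows=[[0,0,-0.004,-0.007,0.038,0.1,-1],[0,0,-0.004,-0.007,0.038,0.24,-1],[0,0,-0.004,-0.007,0.038,0.39,-1],[0,0,-0.004,-0.007,0.038,0.48,-1],[0,0,-0.004,-0.007,0.038,0.54,-1]])

```text
t: 2.8
tool_pos: [0.5486, 0.0654, 0.1116]
tool_rot: [-0.096, -3.136, 0.0]
contact_force: [0.4, 0.2, 0.0]
opening: 0.0854
grip_force: 0.0
```

Call:
carry_out(rows=[[0,0,0,0,0,0,1],[0,0,0,0,0,0,1],[0,0,0,0,0,0,1],[0,0,0,0,0,0,1],[0,0,0,0,0,0,1]], force=40)

```text
t: 3.3
tool_pos: [0.5514, 0.0654, 0.1165]
tool_rot: [0.093, 3.138, 0.0]
contact_force: [0.8, -0.0, 0.6]
opening: 0.0122
grip_force: 0.0
```

Call:
carry_out(rows=[[0,0,0,0,0,0,1],[0,0,0,0,0,0,1],[0,0,0,0,0,0,1],[0,0,0,0,0,0,1],[0,0,0,0,0,0,1]])

```text
t: 3.8
tool_pos: [0.5505, 0.0655, 0.115]
tool_rot: [-0.093, -3.14, -0.0]
contact_force: [0.2, 0.4, 0.3]
opening: 0.0004
grip_force: 0.0
```

```bash
python3 m.py .035 .085 .115 1.5708; python3 - <<'E'
from h import *
o=get_obs();print(o["opening"],o["grip_force"],o["wrist_torque"])
E
```

```text
([0.0, -0.0, 0.001], [0.0002, -0.0001, -0.0002]) [-0.02 -0.05  1.86  0.    1.33 -1.53] [0.5505 0.0655 0.115 ] [0.2 0.4 0.3] 3.8
0.00041088518150515915 0.0 [-0.02990767  0.03792367  0.04059656]
```

```bash
python3 - <<'E'
from h import *
w=get_image("wrist");s=get_image("scene")
a=w["img"][:, 140:500]; b=cv2.resize(s["img"][140:240,280:380],(400,400),interpolation=cv2.INTER_CUBIC)
cv2.imwrite("pics/c3.png",np.hstack([a,b]))
E
```

```text
(no output)
```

View pics/c3.png

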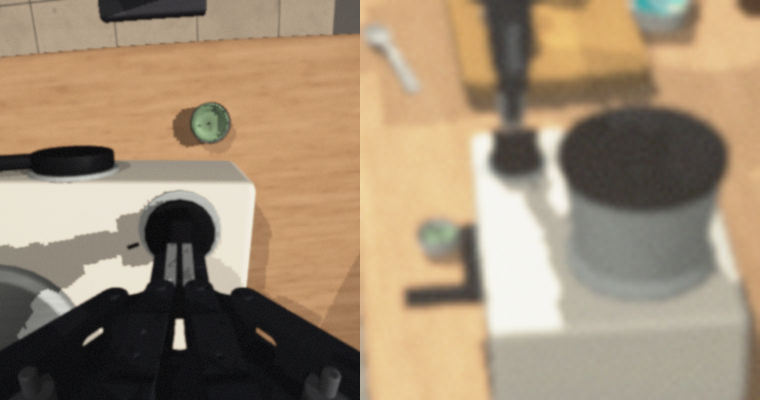

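```bash
python3 - <<'E'
from h import *
w=get_image("wrist");s=get_image("scene");o=get_obs()
P=np.array([.5102,-.0172,-.0623])
print("cam",-w["R"].T@w["t"],"axis",w["R"][2],o["opening"])
X=np.vstack([o["tool_pos"],o["tool_pos"]+[0,0,.019],W(P,[.035,.085,.109]),W(P,[.014,.085,.135]),W(P,[.056,.085,.135]),W(P,[.056,.078,.135]),W(P,[.056,.092,.135]),W(P,[.06,.085,.105])])
print((proj(w,X)-[140,0]).round(0).tolist()); print(((proj(s,X)-[280,140])*4+[360,0]).round(0).tolist())
cv2.imwrite("pics/c4.png",np.hstack([cv2.resize(w["img"][180:300,270:370],None,fx=5,fy=5,interpolation=cv2.INTER_CUBIC)]))
E
```

```text
cam [0.46824049 0.07068888 0.28812041] axis [ 0.31908976 -0.01962763 -0.94752123] -6.659348799450551e-05
[[179.0, 235.0], [179.0, 248.0], [179.0, 231.0], [179.0, 217.0], [179.0, 278.0], [168.0, 278.0], [190.0, 278.0], [179.0, 259.0]]
[[511.0, 147.0], [511.0, 129.0], [511.0, 153.0], [486.0, 129.0], [535.0, 126.0], [536.0, 131.0], [535.0, 122.0], [541.0, 155.0]]
```

View pics/c4.png

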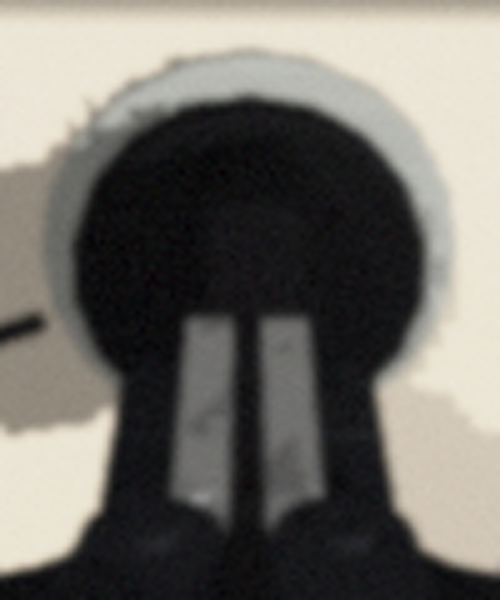

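The crop shows the closed fingers with the black bar's ridge in front of them at about (255,200-315). I'll check numerically where the bar should appear in the earlier unobstructed wrist picture.

```bash
python3 - <<'E'
from h import *
w=np.load("pics/wrist1.npy",allow_pickle=True).item()
print("cam",-w["R"].T@w["t"])
P=np.array([.5114,-.0165,-.0636])
cr=lambda X:((proj(w,X)-[150,90]+.33)*3).round(0).tolist()
for z in (.1,.109,.122,.135):
    print(z,"c",cr(W(P,[.035,.085,z])),"far end",cr(W(P,[.056,.085,z])),"near",cr(W(P,[.014,.085,z])),"flange near/far/l/r",cr(W(P,[[.01,.085,z],[.06,.085,z],[.035,.11,z],[.035,.06,z]])))
g=cv2.cvtColor(w["img"],cv2.COLOR_BGR2GRAY)
print(g[150:212,327:332:2].T.tolist()); print(g[168:200:4,302:356].tolist())
E
```

```text
cam [0.46537582 0.06073496 0.45001139]
0.1 c [[536.0, 262.0]] far end [[536.0, 309.0]] near [[536.0, 214.0]] flange near/far/l/r [[536.0, 204.0], [536.0, 318.0], [595.0, 262.0], [478.0, 263.0]]
0.109 c [[537.0, 268.0]] far end [[537.0, 316.0]] near [[537.0, 218.0]] flange near/far/l/r [[537.0, 208.0], [537.0, 325.0], [597.0, 267.0], [477.0, 268.0]]
0.122 c [[538.0, 275.0]] far end [[538.0, 325.0]] near [[538.0, 224.0]] flange near/far/l/r [[538.0, 214.0], [538.0, 334.0], [600.0, 275.0], [476.0, 276.0]]
0.135 c [[539.0, 284.0]] far end [[539.0, 335.0]] near [[539.0, 230.0]] flange near/far/l/r [[539.0, 220.0], [539.0, 345.0], [604.0, 283.0], [475.0, 285.0]]
[[186, 211, 229, 232, 227, 213, 205, 199, 188, 154, 99, 47, 28, 24, 19, 15, 15, 15, 21, 23, 24, 22, 23, 25, 23, 22, 18, 23, 24, 26, 21, 23, 25, 23, 27, 25, 21, 23, 25, 23, 23, 23, 19, 22, 23, 23, 22, 26, 23, 27, 54, 99, 151, 178, 184, 187, 187, 189, 200, 221, 233, 236], [187, 214, 230, 232, 229, 213, 207, 199, 187, 151, 96, 42, 29, 24, 18, 16, 18, 17, 22, 23, 27, 27, 28, 25, 26, 26, 24, 24, 24, 23, 28, 22, 26, 26, 26, 23, 22, 20, 2
[... 1574 characters left out ...]
, 124, 112, 88, 61, 31, 18, 16, 14, 18, 17, 14, 17, 14, 15, 14, 18, 19, 20, 23, 25, 25, 29, 26, 26, 24, 24, 27, 23, 21, 21, 17, 18, 23, 22, 20, 23, 33, 66, 114, 151, 179, 205, 225, 233, 237, 238, 239, 238], [151, 150, 146, 149, 149, 148, 145, 139, 128, 118, 100, 79, 52, 33, 17, 14, 13, 10, 16, 13, 14, 13, 18, 17, 24, 19, 22, 26, 26, 24, 25, 27, 26, 24, 24, 19, 19, 19, 25, 43, 73, 111, 144, 170, 188, 208, 219, 230, 236, 239, 237, 238, 239, 237], [146, 150, 150, 147, 148, 150, 150, 148, 150, 147, 142, 137, 130, 121, 109, 100, 83, 73, 59, 34, 26, 24, 20, 20, 25, 22, 22, 24, 24, 25, 25, 24, 26, 42, 61, 80, 110, 136, 158, 174, 189, 202, 210, 218, 227, 234, 237, 238, 238, 238, 238, 237, 237, 238]]
```

Call:
carry_out(rows=[[0,0,0,0,0,0.005,1],[0,0,0,0,0,0.01,1],[0,0,0,0,0,0.01,1]])

```text
t: 4.3
tool_pos: [0.5502, 0.0654, 0.1116]
tool_rot: [-0.093, -3.139, -0.0]
contact_force: [1.0, 0.1, -0.3]
opening: 0.0005
grip_force: 0.0
```

```bash
python3 - <<'E'
from h import *
w=get_image("wrist");o=get_obs();print(o["opening"],o["grip_force"],o["contact_force"].round(2),o["wrist_torque"].round(3),o["tool_pos"].round(4),o["effort"][5])
a=cv2.resize(w["img"][180:300,270:370],None,fx=5,fy=5,interpolation=cv2.INTER_CUBIC)
a=np.clip(cv2.GaussianBlur(a,(0,0),4).astype(float)*4-30,0,255).astype(np.uint8)
cv2.imwrite("pics/c5.png",a)
E
```

```text
-0.0001102690559039797 0.0 [-0.5 -0.3 -0.6] [ 0.027 -0.004 -0.002] [0.5503 0.0655 0.1117] 1.8558311580818554e-05
```

View pics/c5.png

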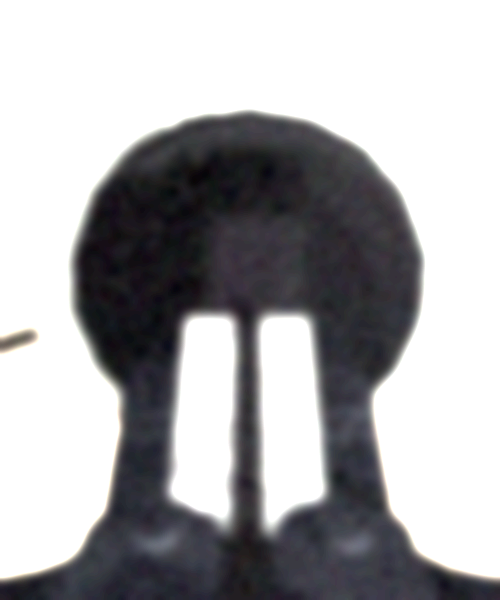

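```bash
python3 - <<'E'
from h import *
w=get_image("wrist");o=get_obs()
cr=lambda c,X:((proj(c,X)-[270,180]+.4)*5).round(0).tolist()
t=o["tool_pos"]
for dx in (-.011,0,.011):
  for dz in (0,.01,.02,.03): print(dx,dz,cr(w,t+[dx,0,dz]),cr(w,t+[dx,.0145,dz]))
w1=np.load("pics/wrist1.npy",allow_pickle=True).item(); t1=np.array([.5475,.0542,.2768])
for dz in (0,.013,.023,.033): print(dz,proj(w1,[t1+[0,.0425,dz],t1+[0,-.0425,dz],t1+[0,.057,dz]]).round(0).tolist())
g=w1["img"].mean(2); 
print(g[245:300:4,200:240:2].astype(int)); print(g[245:300:4,398:446:3].astype(int))
E
```

```text
-0.011 0 [[240.0, 201.0]] [[349.0, 195.0]]
-0.011 0.01 [[240.0, 231.0]] [[355.0, 225.0]]
-0.011 0.02 [[240.0, 265.0]] [[361.0, 258.0]]
-0.011 0.03 [[239.0, 303.0]] [[368.0, 296.0]]
0 0 [[245.0, 276.0]] [[352.0, 270.0]]
0 0.01 [[245.0, 309.0]] [[358.0, 303.0]]
0 0.02 [[245.0, 347.0]] [[364.0, 340.0]]
0 0.03 [[245.0, 388.0]] [[371.0, 381.0]]
0.011 0 [[250.0, 348.0]] [[355.0, 342.0]]
0.011 0.01 [[250.0, 385.0]] [[361.0, 379.0]]
0.011 0.02 [[251.0, 425.0]] [[367.0, 419.0]]
0.011 0.03 [[251.0, 470.0]] [[373.0, 464.0]]
0 [[381.0, 230.0], [257.0, 239.0], [403.0, 229.0]]
0.013 [[386.0, 239.0], [253.0, 248.0], [408.0, 237.0]]
0.023 [[389.0, 246.0], [249.0, 256.0], [413.0, 244.0]]
0.033 [[393.0, 254.0], [245.0, 264.0], [419.0, 253.0]]
[[ 16  18  17  16  23  20  21  22  22  20  21  21  26  19  20  18  17  23
   23  17]
 [ 18  17  19  16  18  21  18  18  17  20  21  23  22  16  24  26  34  36
   33  33]
 [ 16  18  18  20  16  18  22  19  20  21  22  23  28  32  32  35  35  37
   40  40]
 [ 17  17  17  20  19  17  12  26  29  30  67 114 119 113 106  76  35  22
   30  33]
 [ 15  22  19  17  17  18
[... 1064 characters left out ...]
 172 171 171 170 170 170 168]
 [164  48  16  21  86 124 123 130 163 158 158 161 162 164 163 166]
 [152  30  16  15  26 104 121 119 118  86 121 154 160 161 161 161]
 [157  24  11  11  17  39 114 123 121  87  25  54 131 156 160 159]
 [141  21  13  12  15  21  57 120 120 119  74  28  32 130 165 165]
 [123  15  18  15  15  11  20  74 119 103 118  69  33  48 145 162]
 [ 95  19  18  13  17  12  15  28  90 108 104 115  51  34  46 145]
 [ 98  10  17  13  15  15  15  15  31 110 121 118 112  37  24  44]
 [133  19  16  15  16  18  14  16  19  48 118 122 120 105  34  29]
 [158  47  17  14  14  17  13  16  16  14  65 120 119 119  96  30]
 [156 122  20  16  13  20  15  14  14  14  18  84 110 128 153 101]]
```

The pad ends look about 30 mm higher than the reported TCP, so the fingers probably closed just above the bar. I'll probe downward gently to check.

Call:
carry_out(rows=[[0,0,0,0,0,0.004,1],[0,0,0,0,0,0.008,1],[0,0,0,0,0,0.012,1]])

```text
t: 4.7
tool_pos: [0.5505, 0.0655, 0.1083]
tool_rot: [0.093, 3.14, 0.0]
contact_force: [-0.8, 0.1, -0.7]
opening: -0.0001
grip_force: 0.0
```

Call:
carry_out(rows=[[0,0,0,0,0,0.004,1],[0,0,0,0,0,0.006,1]])

```text
t: 4.9
tool_pos: [0.5504, 0.0654, 0.1064]
tool_rot: [-0.093, -3.14, -0.0]
contact_force: [-0.1, -0.3, -0.2]
opening: -0.0
grip_force: 0.0
```

Call:
carry_out(rows=[[0,0,0,0,0,0.004,1],[0,0,0,0,0,0.006,1]])

```text
t: 5.1
tool_pos: [0.5506, 0.0655, 0.1057]
tool_rot: [0.093, 3.14, -0.0]
contact_force: [-3.2, -0.3, 7.5]
opening: -0.0001
grip_force: 3.5
```

Call:
carry_out(rows=[[0,0,0,0,0,0.003,1],[0,0,0,0,0,0.005,1]])

```text
t: 5.3
tool_pos: [0.5507, 0.0655, 0.1056]
tool_rot: [-0.093, -3.14, 0.0]
contact_force: [-5.6, -0.8, 13.8]
opening: 0.0002
grip_force: 6.6
```

Call:
carry_out(rows=[[0,0,0,0,0,0.003,1],[0,0,0,0,0,0.005,1]])

```text
t: 5.5
tool_pos: [0.5509, 0.0654, 0.1056]
tool_rot: [-0.092, -3.14, 0.0]
contact_force: [-10.8, 0.3, 19.4]
opening: -0.0003
grip_force: 9.7
```

Contact came at a reported z of 0.1057, on the bar top at 0.135. The true fingertips therefore sit about 29 mm behind the reported TCP, and I'll correct for that: rise, open, and descend.

Call:
carry_out(rows=[[0,0,0,0,0,-0.1,-1],[0,0,0,0,0,-0.1,-1],[0,0,0,0,0,-0.1,-1],[0,0,0,0,0,-0.1,-1],[0,0,0,0,0,-0.1,-1]])

```text
t: 6.0
tool_pos: [0.5496, 0.0655, 0.1303]
tool_rot: [-0.093, -3.138, 0.0]
contact_force: [-0.0, -0.6, 0.5]
opening: 0.0723
grip_force: 0.0
```

Call:
carry_out(rows=[[0,0,0,0,0,0,-1],[0,0,0,0,0,0,-1]])

```text
t: 6.2
tool_pos: [0.5501, 0.0655, 0.1311]
tool_rot: [-0.093, -3.139, 0.0]
contact_force: [0.2, -0.5, 0.4]
opening: 0.0856
grip_force: 0.0
```

```bash
python3 m.py .035 .085 .0855 1.5708
```

```text
([-0.0, -0.0004, 0.001], [-0.0011, 0.0, 0.1519]) [-0.02 -0.06  1.85  0.    1.36 -1.53] [0.5501 0.0655 0.1311] [ 0.2 -0.5  0.4] 6.2
```

Call:
carry_out(rows=[[0,0,0,0,0,0.05,-1],[0,0,0,0,0,0.1,-1],[0,0,0,0,0,0.15,-1],[0,0,0,0,0,0.15,-1]])

```text
t: 6.6
tool_pos: [0.5476, 0.0655, 0.0825]
tool_rot: [-0.093, -3.133, 0.0]
contact_force: [0.2, -0.8, 0.2]
opening: 0.0854
grip_force: 0.0
```

Call:
carry_out(rows=[[0,0,0,0,0,0,1],[0,0,0,0,0,0,1],[0,0,0,0,0,0,1],[0,0,0,0,0,0,1],[0,0,0,0,0,0,1]], force=40)

```text
t: 7.1
tool_pos: [0.5509, 0.0656, 0.0875]
tool_rot: [0.093, 3.139, 0.001]
contact_force: [-1.9, 1.1, 11.1]
opening: 0.0127
grip_force: 44.3
```

Call:
carry_out(rows=[[0,0,0,0,0,0,1],[0,0,0,0,0,0,1]])

```text
t: 7.3
tool_pos: [0.5509, 0.0656, 0.0875]
tool_rot: [0.093, 3.139, 0.001]
contact_force: [-1.2, 0.8, 3.9]
opening: 0.0135
grip_force: 42.3
```

Call:
carry_out(rows=[[0,0,0.04,0,0,0,1],[0,0,0.08,0,0,0,1],[0,0,0.12,0,0,0,1],[0,0,0.16,0,0,0,1],[0,0,0.2,0,0,0,1]])

```text
t: 7.8
tool_pos: [0.5513, 0.0666, 0.0876]
tool_rot: [1.065, 2.954, 0.005]
contact_force: [-0.0, 5.1, 2.1]
opening: 0.0129
grip_force: 42.2
```

Call:
carry_out(rows=[[0,0,0.04,0,0,0,1],[0,0,0.08,0,0,0,1],[0,0,0.12,0,0,0,1],[0,0,0.15,0,0,0,1],[0,0,0.165,0,0,0,1]])

```text
t: 8.3
tool_pos: [0.552, 0.0672, 0.0875]
tool_rot: [1.783, 2.585, 0.008]
contact_force: [3.3, 6.8, 0.7]
opening: 0.0131
grip_force: 42.0
```

```bash
cat > s.py <<'E'
from h import *
o=get_obs();R=Ro.from_rotvec(o["tool_rot"]).as_matrix();y=R[:,1]
print("twist from rest",(np.pi/2-.0623)-np.arctan2(y[1],y[0]),"F",o["contact_force"].round(1),"T",o["wrist_torque"].round(3),"q6",o["q"][5].round(3),"pos",o["tool_pos"].round(4),"op",round(o["opening"],4),o["grip_force"],o["t"],"eff6",o["effort"][5])
E
python3 s.py
```

```text
twist from rest 1.1455682043510333 F [3.3 6.8 0.7] T [ 0.936 -0.569  0.157] q6 -0.379 pos [0.552  0.0672 0.0875] op 0.0131 41.97361707687378 8.3 eff6 -0.058971759863197803
```

Call:
carry_out(rows=[[0,0,0.01,0,0,0,1],[0,0,0.02,0,0,0,1],[0,0,0.03,0,0,0,1],[0,0,0.03,0,0,0,1]])

```text
t: 8.7
tool_pos: [0.5521, 0.0672, 0.0876]
tool_rot: [1.898, 2.502, 0.008]
contact_force: [4.4, 7.2, 0.1]
opening: 0.0132
grip_force: 43.9
```

```bash
python3 s.py
```

```text
twist from rest 1.2355376750658127 F [4.4 7.2 0.1] T [ 1.064 -0.598  0.76 ] q6 -0.288 pos [0.5521 0.0672 0.0876] op 0.0132 43.87176275253296 8.7 eff6 0.9210363775491714
```

The torque rose from 0.16 to 0.76 N m, well above the 0.14 N m spring, so the knob is at its stop. Releasing it.

Call:
carry_out(rows=[[0,0,0,0,0,0,-1],[0,0,0,0,0,0,-1],[0,0,0,0,0,0,-1],[0,0,0,0,0,0,-1],[0,0,0,0,0,0,-1]])

```text
t: 9.2
tool_pos: [0.5504, 0.0649, 0.0867]
tool_rot: [1.902, 2.5, -0.001]
contact_force: [-0.5, 0.3, 0.1]
opening: 0.0838
grip_force: 0.0
```

Call:
carry_out(rows=[[0,0,0,0,0,0,-1],[0,0,0,0,0,0,-1],[0,0,0,0,0,-0.1,-1],[0,0,0,0,0,-0.25,-1],[0,0,0,0,0,-0.4,-1]])

```text
t: 9.7
tool_pos: [0.5497, 0.0653, 0.2072]
tool_rot: [-1.901, -2.499, 0.002]
contact_force: [0.3, -0.3, 0.4]
opening: 0.0856
grip_force: 0.0
```

Call:
carry_out(rows=[[0,0,0,0,0,-0.16,1],[0,0,0,0,0,-0.2,1],[0,0,0,0,0,-0.2,1]])

```text
t: 10.0
tool_pos: [0.5521, 0.0653, 0.2704]
tool_rot: [1.898, 2.497, 0.006]
contact_force: [0.9, -0.1, -0.2]
opening: 0.044
grip_force: 0.0
```

```bash
python3 s.py; python3 - <<'E'
from h import *
w=get_image("wrist");np.save("pics/wrist2.npy",w,allow_pickle=True);t=get_image("top")
P=np.array([.5102,-.0172,-.0623])
k=proj(w,W(P,[.035,.085,.11]))[0].astype(int);k=np.clip(k,[75,75],[565,325]);print(k)
a=cv2.resize(w["img"][k[1]-75:k[1]+75,k[0]-75:k[0]+75],(600,600),interpolation=cv2.INTER_CUBIC)
a=np.clip(a.astype(float)*2.5-10,0,255).astype(np.uint8)
cv2.imwrite("pics/c6.png",a)
E
```

```text
twist from rest 1.2378836654869683 F [ 0.9 -0.1 -0.2] T [ 0.07  -0.014 -0.022] q6 -0.287 pos [0.5521 0.0653 0.2704] op 0.044 0.0 10.0 eff6 8.040899274419644e-05
[317 177]
```

View pics/c6.png

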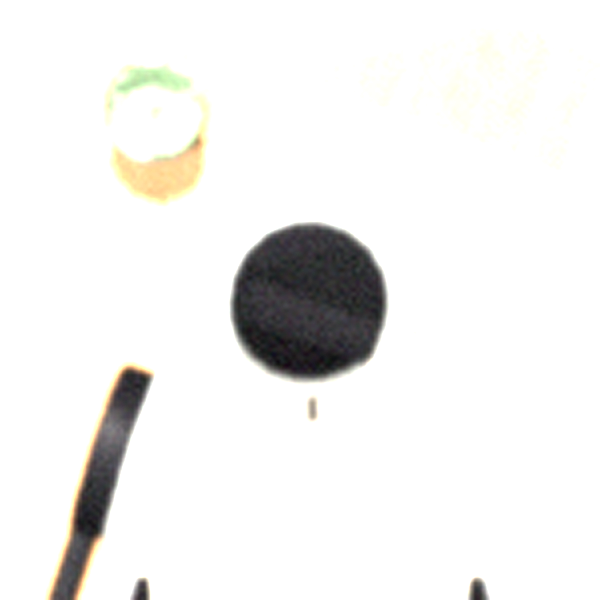

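The bar lies along the chopper's x axis again, with the same tilt as the normal to the front face, so the knob has sprung back. The tea light has not moved. Next is the paddle, with tool y along the chopper's x and fingers shut.

```bash
python3 m.py -.045 -.102 .20 0
```

```text
([-0.0007, -0.0001, 0.106], [-0.5024, -0.4535, 0.2177]) [-0.02 -0.15  1.7  -0.    1.59 -0.29] [0.5499 0.0654 0.2651] [ 1.3 -1.1 -0.5] 10.1
```

Call:
carry_out(rows=[[0,0,0.03,-0.1,-0.09,0,1],[0,0,0.06,-0.2,-0.18,0,1],[0,0,0.09,-0.3,-0.27,0,1],[0,0,0.106,-0.4,-0.36,0,1],[0,0,0.106,-0.502,-0.454,0.07,1]])

```text
t: 10.6
tool_pos: [0.459, -0.1174, 0.2453]
tool_rot: [2.289, 2.15, 0.0]
contact_force: [1.1, -1.7, 0.8]
opening: 0.0001
grip_force: 0.0
```

Call:
carry_out(rows=[[0,0,0,0,0,0.1,1],[0,0,0,0,0,0.147,1],[0,0,0,0,0,0.147,1]])

```text
t: 10.9
tool_pos: [0.457, -0.1148, 0.1967]
tool_rot: [-2.283, -2.146, 0.005]
contact_force: [0.2, -0.2, 0.1]
opening: 0.0001
grip_force: 0.0
```

```bash
python3 m.py -.045 -.102 .11 0; python3 s.py; python3 - <<'E'
from h import *
w=get_image("wrist");np.save("pics/wrist3.npy",w,allow_pickle=True)
P=np.array([.5102,-.0172,-.0623]);a=.4
X=[[x,-r*np.cos(a)+.0055*np.sin(a),.064+r*np.sin(a)+.0055*np.cos(a)] for r in(.084,.118) for x in(-.01,-.065)]
print(proj(w,W(P,X)).round(0).tolist()); o=get_obs();print(proj(w,o["tool_pos"]+[0,0,.029]))
cv2.imwrite("pics/c7.png",w["img"])
E
```

```text
([-0.0027, -0.001, 0.0], [-0.005, 0.0092, 0.2888]) [-0.4  -0.32  1.96  0.    1.51 -0.34] [ 0.457  -0.1148  0.1967] [ 0.2 -0.2  0.1] 10.9
twist from rest 1.570718518344244 F [ 0.2 -0.2  0.1] T [ 0.008 -0.054 -0.016] q6 -0.342 pos [ 0.457  -0.1148  0.1967] op 0.0001 0.0 10.9 eff6 -0.0001707459978206316
[[358.0, 169.0], [302.0, 169.0], [358.0, 204.0], [301.0, 204.0]]
[[321.35096364 258.56693884]]
```

View pics/c7.png

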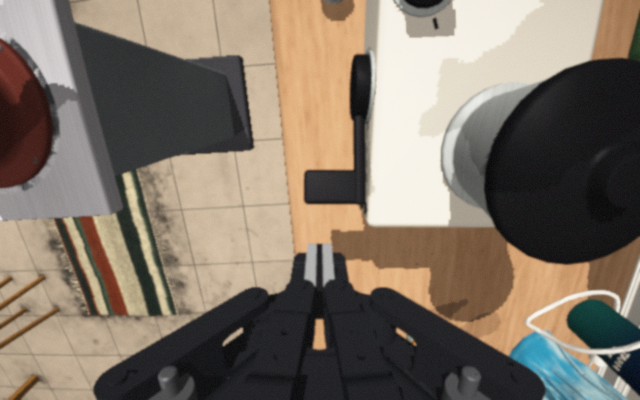

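The pad is at (305-356, 170-204), matching the prediction of (302-358, 169-204). Descending.

Call:
carry_out(rows=[[0,0,0,-0.005,0.009,0.1,1],[0,0,0,-0.005,0.009,0.2,1],[0,0,0,-0.005,0.009,0.3,1],[0,0,0,-0.005,0.009,0.33,1],[0,0,0,-0.005,0.009,0.33,1]])

```text
t: 11.45
tool_pos: [0.4619, -0.1169, 0.1021]
tool_rot: [-2.287, -2.151, 0.001]
contact_force: [-0.3, 0.0, 1.0]
opening: -0.0004
grip_force: 0.0
```

Call:
carry_out(rows=[[0,0,0,0,0,0.015,1],[0,0,0,0,0,0.03,1],[0,0,0,0,0,0.045,1],[0,0,0,0,0,0.05,1]])

```text
t: 11.85
tool_pos: [0.4623, -0.1178, 0.0878]
tool_rot: [2.289, 2.151, 0.0]
contact_force: [0.2, -0.5, -0.7]
opening: -0.0001
grip_force: 0.0
```

Call:
carry_out(rows=[[0,0,0,0,0,0.015,1],[0,0,0,0,0,0.03,1],[0,0,0,0,0,0.03,1]])

```text
t: 12.15
tool_pos: [0.463, -0.1195, 0.08]
tool_rot: [2.287, 2.149, -0.002]
contact_force: [-2.1, -3.5, 6.4]
opening: 0.0003
grip_force: 3.4
```

```bash
python3 m.py -.045 -.102 .022 0
```

```text
([0.0006, 0.0011, -0.0], [0.0107, -0.0146, 0.1932]) [-0.41 -0.2   2.06 -0.    1.28 -0.34] [ 0.463  -0.1195  0.08  ] [-2.1 -3.5  6.4] 12.15
```

Call:
carry_out(rows=[[0,0,0,0,-0.005,0.017,1],[0,0,0,0,-0.01,0.034,1],[0,0,0,0,-0.01,0.05,1],[0,0,0,0,-0.01,0.065,1],[0,0,0,0,-0.01,0.065,1]])

```text
t: 12.65
tool_pos: [0.4596, -0.118, 0.0593]
tool_rot: [2.289, 2.15, -0.0]
contact_force: [-0.1, -2.2, 6.0]
opening: 0.0001
grip_force: 2.9
```

Call:
carry_out(rows=[[0,0,0,0,0,0.015,1],[0,0,0,0,0,0.03,1],[0,0,0,0,0,0.045,1],[0,0,0,0,0,0.06,1],[0,0,0,0,0,0.06,1]])

```text
t: 13.15
tool_pos: [0.4592, -0.1176, 0.0408]
tool_rot: [-2.289, -2.151, 0.0]
contact_force: [0.1, -1.7, 5.3]
opening: 0.0001
grip_force: 2.3
```

```bash
python3 m.py -.045 -.102 .022 0
```

```text
([-0.0, -0.0, -0.0], [0.0045, -0.001, 0.0625]) [-0.41 -0.16  2.1  -0.    1.2  -0.35] [ 0.4592 -0.1176  0.0408] [ 0.1 -1.7  5.3] 13.15
```

Call:
carry_out(rows=[[0,0,0,0,0,0.01,1],[0,0,0,0,0,0.02,1],[0,0,0,0,0,0.03,1],[0,0,0,0,0,0.03,1]])

```text
t: 13.55
tool_pos: [0.4592, -0.1177, 0.0327]
tool_rot: [2.289, 2.151, -0.001]
contact_force: [-1.7, -2.0, 8.3]
opening: -0.0001
grip_force: 4.1
```

Call:
carry_out(rows=[[0,0,0,0,0,0.01,1],[0,0,0,0,0,0.01,1]])

```text
t: 13.75
tool_pos: [0.4592, -0.1176, 0.0294]
tool_rot: [-2.289, -2.151, 0.0]
contact_force: [-0.0, -1.7, 5.3]
opening: 0.0002
grip_force: 2.7
```

Call:
carry_out(rows=[[0,0,0,0,0,0.01,1],[0,0,0,0,0,0.01,1]])

```text
t: 13.95
tool_pos: [0.4591, -0.1173, 0.026]
tool_rot: [-2.289, -2.151, -0.0]
contact_force: [0.5, -0.6, 4.0]
opening: -0.0005
grip_force: 1.9
```

Call:
carry_out(rows=[[0,0,0,0,0,0.008,1],[0,0,0,0,0,0.008,1]])

```text
t: 14.15
tool_pos: [0.4592, -0.1172, 0.0236]
tool_rot: [-2.289, -2.151, -0.001]
contact_force: [0.1, -0.9, 4.8]
opening: 0.0002
grip_force: 2.2
```

Call:
carry_out(rows=[[0,0,0,0,0,0.005,1],[0,0,0,0,0,0.005,1]])

```text
t: 14.35
tool_pos: [0.4592, -0.1171, 0.0224]
tool_rot: [-2.289, -2.15, -0.001]
contact_force: [1.0, 1.4, 5.8]
opening: 0.0001
grip_force: 2.6
```

```bash
python3 s.py; python3 - <<'E'
# angle check: fit the paddle's pose in the scene & wrist pictures is too dark; use geometry of contact
import numpy as np
for q in (.5,.55,.6,.65,.7):
    al=.4-q
    def z(y): r=(-y+.0055*np.sin(al))/np.cos(al); return .064+r*np.sin(al)+.0055*np.cos(al)
    print(q, "reported z", round(max(z(-.1025+.011),z(-.1025-.011))-.029,4))
from h import *
for n in("scene","top"):
    d=get_image(n);P=np.array([.5102,-.0172,-.0623]);g=d["img"].mean(2)
    def ends(q):
        al=.4-q;return W(P,[[-.065,-r*np.cos(al)+h*np.sin(al),.064+r*np.sin(al)+h*np.cos(al)] for r in(.084,.118) for h in (.0055,-.0055)])
    for q in(.5,.6,.7): print(n,q,proj(d,ends(q)).round(1).tolist())
    u=proj(d,ends(.6)).mean(0).astype(int); print(u); print(g[u[1]-8:u[1]+12,u[0]-9:u[0]+10].astype(int))
E
```

```text
twist from rest 1.5709280078177927 F [1.  1.4 5.8] T [0.248 0.055 0.012] q6 -0.346 pos [ 0.4592 -0.1171  0.0224] op 0.0001 2.643963899463415 14.35 eff6 0.00035855350688507315
0.5 reported z 0.0313
0.55 reported z 0.0267
0.6 reported z 0.0221
0.65 reported z 0.0173
0.7 reported z 0.0125
scene 0.5 [[290.4, 222.5], [290.6, 225.0], [290.7, 230.3], [290.9, 232.7]]
scene 0.6 [[290.6, 224.4], [290.8, 226.6], [291.0, 232.9], [291.1, 235.0]]
scene 0.7 [[290.7, 226.1], [290.9, 228.0], [291.2, 235.2], [291.3, 237.0]]
[290 229]
[[181 191 194 195 195 189 181 176 179 178 170 139 101  81  84  89  89  91
   87]
 [182 188 193 197 198 195 196 197 194 191 181 155 115  90  96 102 104 105
   95]
 [185 189 194 197 198 197 198 198 197 195 183 160 118 101 110 110 110 112
  104]
 [181 189 195 197 200 196 196 196 197 193 182 152 113  99 110 112 114 113
  106]
 [181 189 196 197 199 199 196 195 196 190 173 139 101  95 110 113 114 115
  106]
 [179 190 196 198 197 199 195 195 194 188 164 124  90  90 108 113 111 111
  107]
 [174 187 195 200 198 200 198 196 195 186 163 121  85  85 103 109 108 115
  105]
 [170 183 1
[... 2192 characters left out ...]
 108  87  50  27  35  36  37  40  39  26  40
   81]
 [ 51  59  80 100 110 115 119 120  89  52  42  38  41  52  51  44  40  61
   98]
 [ 46  44  52  64  83  95 111 108  83  52  49  56  62  66  56  54  44  82
  110]
 [ 46  44  43  44  48  62  82  86  69  45  41  56  64  71  67  56  59  85
  111]
 [ 46  49  41  41  41  41  50  55  46  37  32  48  65  68  63  43  52  91
  113]
 [ 44  47  46  44  42  39  42  38  35  36  38  57  66  71  55  38  45  91
  115]
 [ 47  47  45  42  41  39  36  34  40  35  44  49  61  64  56  36  46  84
  114]
 [ 47  46  46  40  43  39  32  34  34  35  37  44  47  57  54  43  49  87
  111]
 [ 49  41  45  43  44  42  41  33  33  36  35  40  39  48  45  42  48  81
  110]]
```

Call:
carry_out(rows=[[0,0,0,0,0,0.004,1],[0,0,0,0,0,0.004,1]])

```text
t: 14.65
tool_pos: [0.4592, -0.117, 0.0213]
tool_rot: [-2.289, -2.15, -0.001]
contact_force: [0.0, 1.5, 6.9]
opening: 0.0002
grip_force: 3.1
```

```bash
python3 s.py; python3 - <<'E'
from h import *
a=np.load("pics/scene1.npy",allow_pickle=True).item();b=get_image("scene");P=np.array([.5102,-.0172,-.0623])
def e(q):
    al=.4-q;r,h=.118,-.0055;return W(P,[[x,-r*np.cos(al)+h*np.sin(al),.064+r*np.sin(al)+h*np.cos(al)] for x in(-.055,-.035)])
def edge(d,c):
    g=cv2.resize(d["img"].mean(2)[195:250].astype(np.float32),None,fx=1,fy=10,interpolation=cv2.INTER_LINEAR)
    k=g[:,c]; i=np.argmin(k[:450]); j=i+np.argmax(k[i:]>130); return 195+(j-4.5)/10
for c in(294,296,298,300): print(c,edge(a,c),edge(b,c))
for q in(0,.5,.55,.6,.65,.7): print(q,proj(a,e(q)).round(2).tolist())
E
```

```text
twist from rest 1.5708830795631656 F [0.  1.5 6.9] T [ 0.376  0.057 -0.017] q6 -0.346 pos [ 0.4592 -0.117   0.0213] op 0.0002 3.075347626581788 14.65 eff6 0.003572378263925202
294 216.45 234.15
296 216.45 212.15
298 216.15 233.75
300 215.85 233.55
0 [[293.03, 216.8], [299.55, 216.39]]
0.5 [[294.14, 232.51], [300.53, 232.1]]
0.55 [[294.23, 233.71], [300.6, 233.3]]
0.6 [[294.32, 234.83], [300.67, 234.42]]
0.65 [[294.41, 235.87], [300.74, 235.46]]
0.7 [[294.49, 236.82], [300.8, 236.41]]
```

The force (6.9 N), contact height and scene picture all put the dial at about 0.6 rad, the third notch. Handing in while holding it.

```bash
python3 -c "
from station import *
print(finish_job())"
```

```text
the job is handed in; nothing more can be done
None
```

The job is handed in: I twisted the reset knob to its stop and it sprang back by itself, and the fingertips are still holding the paddle at the third notch (about 0.6 rad, 6.9 N); the tea light was still in place after the knob turn, the other items weren't re-checked but the arm kept clear of them.

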